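# Turn up the microscope light by tracing its brightness strip

### The job

Turn up the light of the round microscope base: with the gripper closed, put the fingertips on the narrow end of its black curved strip and run them along the strip, pressing it down lightly but never to its stop, round to the place abreast of the small steel pointer on the rim. Stop there, no further, and finish while still holding the strip lightly pressed at the pointer so that the level is stored. Do not shove or lift the base, move the pointer, or disturb the dish, the vial or anything else on the bench.

Things in the scene. Friction and masses are not known exactly. Their poses are not given: they have to be found in the camera images.
- light_base: Round white microscope light base, 260 mm across, 28 mm high, about 1.5 kg, loose on the bench; a glass window 110 mm wide in the middle of its flat top. Origin: centre of its underside. The midline of the black curved strip follows a circle of 95 mm radius about the base's axis, round its local -x side.
- strip (a joint): How far the black strip is pressed down, m: 0 untouched, 0.008 at its stop. The strip stands 14 mm proud of the base (untouched top face 42 mm above the bench) and sinks straight down as one piece wherever it is touched, on a spring: 1 N starts it, 3 N holds it 4 mm down, 5 N takes it to its stop; it springs back when let go.
- strip_p0 (a point): Start: point on the midline of the strip's top face at its narrow (dim) end, 12 mm in from the tip; it sinks with the strip. The strip is a black rubber-faced arc 157 degrees long, 8 mm wide at the dim end, growing to 24 mm at the bright end; seen from above one goes counter-clockwise from narrow to wide.
- strip_p1 (a point): Point on the midline of the strip's top face (it sinks with the strip), 20 degrees of arc on from the narrow-end point strip_p0, counter-clockwise seen from above.
- strip_p2 (a point): Point on the midline of the strip's top face (it sinks with the strip), 40 degrees of arc on from the narrow-end point strip_p0, counter-clockwise seen from above.
- strip_p3 (a point): Point on the midline of the strip's top face (it sinks with the strip), 60 degrees of arc on from the narrow-end point strip_p0, counter-clockwise seen from above.
- strip_p4 (a point): Point on the midline of the strip's top face (it sinks with the strip), 80 degrees of arc on from the narrow-end point strip_p0, counter-clockwise seen from above.
- pointer_mark (a point): Where to stop: point on the strip's midline, 42 mm above the bench, abreast of the pointer, a dark steel arrowhead 26 x 16 x 7 mm on the base's rim, outside the strip and aimed inward at it, 7 mm lower than the strip's top; it can be pushed round the rim. It stands 90 to 138 degrees on from strip_p0. The point's x axis is radial outward, y leads on along the strip.
- dish: Bystander: open glass dish with a specimen, 60 mm across, 15 mm high, standing on the base's window inside the curve of the strip. Origin: centre of its underside.
- vial: Bystander: capped glass vial, 24 mm across, 55 mm high, standing on the base on the side away from the strip. Origin: centre of its underside.
- bottle: Bystander: white capped bottle, 64 mm across, 105 mm high, on the bench. Origin: centre of its underside.
- jar: Bystander: capped glass jar, 54 mm across, 60 mm high, on the bench. Origin: centre of its underside.
- slide_box: Bystander: grey slide box, 90 x 100 x 32 mm, on the bench. Origin: centre of its underside.
- forceps: Bystander: steel forceps, about 115 mm long, 5 mm high, lying on the bench along local x. Origin: middle of its underside.
- tip_rack: Bystander: clear box of pipette tips, 85 x 120 x 50 mm, on the bench. Origin: centre of its underside.

How it is judged:
By the outcome, as a careful person would: the job done as asked, in the order asked, and still so for the second after the job is handed in, while the arm keeps its last pose, push and grip.
It also fails if it takes over 42 s, if anything falls off the work surface, if the arm or the gripper's body presses on something with over 40 N, if the wrist force passes 120 N, or if a joint passes its speed limit or range.

### The arm

A 6-joint arm with a two-finger parallel gripper is mounted at the origin on the work surface. World frame = base frame: x ahead of the robot, y to its left, z up, the work surface at z = 0. Lengths are in m, angles in rad, forces in N, time in s.
With the tool pointing down it reaches from about 0.375 to 0.9 m from the base axis. Payload 3.1 kg.
Tool frame: the origin (TCP) lies between the finger pads, 19 mm behind the fingertips; this is the grasp point; z points along the fingers, y is the line along which they close (so a half turn about z gives the same grasp; the last joint's range is limited). The gripper opens to 87 mm and grips with 3 to 60 N. Pads are 19 mm wide; open, the fingers measure 117 mm over their backs; the gripper's body (75 mm by 190 mm) begins 51 mm behind the grasp point.
Start: joints at [-1.391, 0.527, 1.433, -0, 1.181, -0.178], TCP at [0.219, -0.585, 0.241] pointing down, gripper open.
Joint ranges: [-3.08, 3.08], [-0.75, 2.2], [0.22, 2.44], [-1.43, 4.57], [0, 2.65], [-2.85, 2.85]. Speed limits (rad/s): [2.79, 2.79, 3.14, 3.14, 3.14, 3.14].

### API

Orientations are given as a unit quaternion [x, y, z, w].
In Python, from rig import status, imaging, order gives the robot as it stands.
- The arm moves only by the tool arm_command, never from a script. Its argument "deltas" is one flat list of numbers, 5 for each row, row after row: the opening, from -1 (shut) to 1 (fully open), so that 0 is half open, then the shift along the tool's x, y, z in m, then the turn about the tool's z in rad. In form: [gripper, tx, ty, tz, roll, gripper, tx, ty, tz, roll, ...]. A call has 1 to 12 rows; each row shifts and turns the commanded pose from where the row before left it, along the tool's axes as they then stand; what a row does not reach is not made up. A row lasts 1/8 s, in which the tool goes at most 62.5 mm and 10.7 degrees, less where a joint would pass 70% of its speed; a pose out of reach is approached as far as the arm can. A call with a gripper value outside its range is refused whole. The fingers move at their own pace and stop on an object; "newtons" is the grip in N (left out, the last holds). Time passes only in rows, so rows that do not move let the fingers close. It gives the time, the measured TCP pose, the force, the opening and the grip force at its end, in the units of the state.
- status.get_obs(): the state, without advancing time (a new reading comes with each control period).
- imaging.camera(name): name is "side" or "top" or "wrist"; returns (picture, depth): 384x512x3 uint8, red, green, blue; 384x512 float32, m along the optical axis (not along the pixel's ray), 0 where there is no reading.
- imaging.camera_params(name): a dict with "intrinsics" (3x3 intrinsics, pixels), "camera_from_world" (4x4, takes a point from world to camera coordinates). Camera axes: x right, y up, looking along -z (the intrinsics and any distortion apply to the point x, -y, -z); pixel columns grow to the right and rows downward; lengths in m; the calibration is good to about 2 mm. A picture is of the moment at which its call begins: read the wrist's pose just before it. camera_params takes no time and is no camera call; for the wrist camera it gives the pose at the moment of the call.
- order.hand_in(): hands the job in; it is judged then, once.
The state is a dict: "time": time; "q": joint angles; "joint_velocities": joint speeds; "joint_torque": joint torques, N m; "position": TCP position; "tool_rot": TCP orientation; "ft_force": force on the tool from outside, world axes, zero at the start; "moment": the same for the moment, N m; "grip_width": finger opening in m; "grip_force": force on a finger pad.
Only numpy, scipy, OpenCV 4.12 (cv2) and the standard library are available. Lean on these libraries where they do the work, as an engineer would, in place of code of your own. Each camera call takes 0.05 s, during which the arm holds its last target. There are 200 camera calls.

## Working session

There is one attempt and no reset: what is moved stays moved. The work goes in short steps, Python scripts to look and compute and a tool call to move; the robot and the scene stay as the last step left them, time stands still between calls to the robot, and variables do not carry over. Pictures are saved under pics/ and viewed, at most 10 in all, crops included, and the job is handed in when it is done.

Besides the shell and the picture viewer there is one more tool, called after "Request:" as name(argument=value, ...) on one line, values as JSON. arm_command: Moves the arm, as the interface text tells. Its arguments: {"type":"object","properties":{"deltas":{"type":"array"},"newtons":{"type":"number"}},"required":["deltas"]}

```bash
mkdir -p pics; cat > h.py <<'E'
import numpy as np, cv2
from rig import status, imaging, order
def cast(P,uv,z):
    """pixels -> world points on plane z"""
    K=np.array(P["intrinsics"]);T=np.array(P["camera_from_world"])
    uv=np.atleast_2d(uv).astype(float)
    d=np.c_[(uv[:,0]-K[0,2])/K[0,0],-(uv[:,1]-K[1,2])/K[1,1],-np.ones(len(uv))]
    R=T[:3,:3];o=-R.T@T[:3,3];w=d@R
    return o+w*((z-o[2])/w[:,2])[:,None]
def proj(P,X):
    K=np.array(P["intrinsics"]);T=np.array(P["camera_from_world"])
    c=np.atleast_2d(X)@T[:3,:3].T+T[:3,3]
    return np.c_[K[0,2]+K[0,0]*c[:,0]/-c[:,2],K[1,2]-K[1,1]*c[:,1]/-c[:,2]]
E
python3 - <<'E'
from h import *
for n in("top","side"):
    im,d=imaging.camera(n);P=imaging.camera_params(n)
    np.savez(f"{n}.npz",im=im,d=d,K=P["intrinsics"],T=P["camera_from_world"])
    cv2.imwrite(f"pics/{n}.png",cv2.resize(im[:,:,::-1],(768,576)))
    print(n,[k for k in P],np.round(P["intrinsics"],1).tolist(),np.round(P["camera_from_world"],3).tolist())
s=status.get_obs();print(s)
E
```

```text
top ['intrinsics', 'camera_from_world'] [[402.4, 0.0, 259.2], [0.0, 402.4, 190.5], [0.0, 0.0, 1.0]] [[0.0, -1.0, 0.015, -0.0], [0.997, 0.001, 0.08, -0.559], [-0.08, 0.015, 0.997, -1.002], [0.0, 0.0, 0.0, 1.0]]
side ['intrinsics', 'camera_from_world'] [[431.8, 0.0, 254.6], [0.0, 431.8, 186.1], [0.0, 0.0, 1.0]] [[-0.806, -0.591, 0.0, 0.466], [0.376, -0.512, 0.773, -0.248], [-0.457, 0.623, 0.635, -1.062], [0.0, 0.0, 0.0, 1.0]]
{'time': 0.1, 'q': array([-1.39049711e+00,  5.28341027e-01,  1.43380310e+00, -8.75810562e-06,
        1.18139739e+00, -1.78456918e-01]), 'joint_velocities': array([ 3.81321972e-05, -1.35491189e-03, -4.01632137e-03,  1.05820947e-03,
       -8.00965925e-04,  1.55941461e-04]), 'joint_torque': array([ 3.12624552e-04, -4.40985632e+01, -1.77151340e+01,  6.35351683e-02,
        5.33971062e-02, -3.85887938e-05]), 'position': array([ 0.21937806, -0.58455264,  0.24038002]), 'tool_rot': array([ 9.83954083e-01,  1.78419208e-01, -4.94719765e-06, -9.74427464e-04]), 'ft_force': array([ 0.19437494,  0.21005866, -0.24186227]), 'moment': array([-0.04637469,  0.01154707, -0.03409839]), 'grip_force': 0.0, 'grip_width': 0.08725730817250855}
```

View pics/top.png

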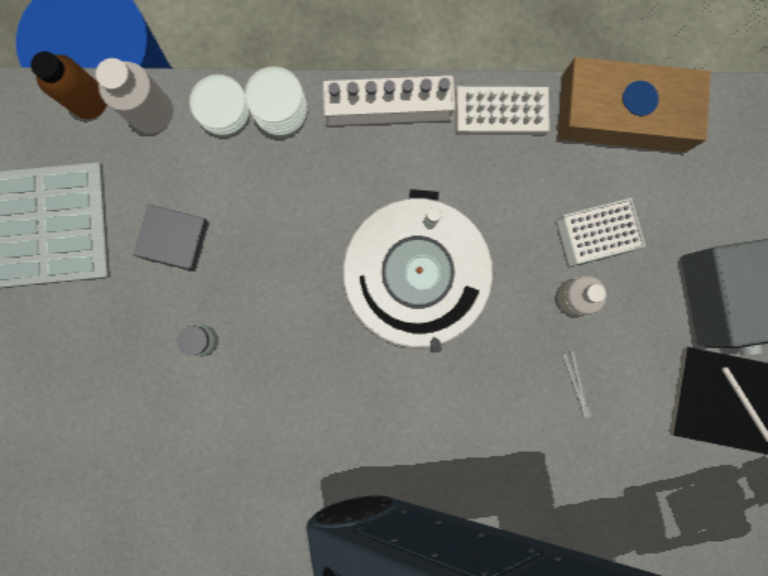

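View pics/side.png

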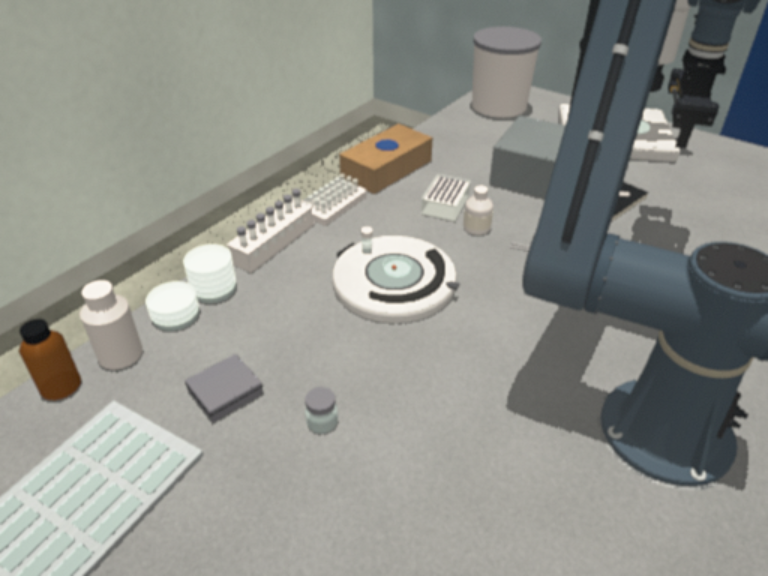

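The top picture shows the base at about (418,272), the narrow end of the strip at (362,278), the wide end at (473,290) and the pointer at (435,345). The vial is at (432,215) and the dish at (421,270). The side view agrees.

```bash
cat > m.py <<'E'
from h import *
f=np.load("top.npz");im=f["im"];P=dict(intrinsics=f["K"],camera_from_world=f["T"])
g=im.max(2).astype(int)
w=((im.min(2)>165)&(np.indices(g.shape)[1]>220)&(np.indices(g.shape)[1]<335)&(np.indices(g.shape)[0]>125)&(np.indices(g.shape)[0]<240)).astype(np.uint8)
c=max(cv2.findContours(w,cv2.RETR_EXTERNAL,cv2.CHAIN_APPROX_NONE)[0],key=cv2.contourArea)[:,0]
X=cast(P,c,0.028)
def fit(X):
    for _ in range(8):
        A=np.c_[2*X[:,:2],np.ones(len(X))];s=np.linalg.lstsq(A,(X[:,:2]**2).sum(1),rcond=None)[0]
        r=np.sqrt(s[2]+s[0]**2+s[1]**2);e=np.hypot(*(X[:,:2]-s[:2]).T)-r
        X=X[abs(e)<max(2*e.std(),.001)]
    return s[:2],r
C,r=fit(X);print("base",C,r)
yx=np.argwhere(g<60);X=cast(P,yx[:,::-1],0.042)
d=X[:,:2]-C;R=np.hypot(*d.T);k=(R<.112)&(R>.07)
a=np.unwrap(np.sort(np.arctan2(d[k,1],d[k,0])%(2*np.pi)))
print("strip ang deg",np.degrees(a[[0,3,-4,-1]]),k.sum(),"R",np.percentile(R[k],[1,50,99]))
A=np.degrees(np.arctan2(d[:,1],d[:,0])%(2*np.pi))
for t in range(80,270,15):
    q=k&(abs(A-t)<3)
    if q.sum():print(t,q.sum(),R[q].min(),R[q].max(),R[q].mean())
yx=np.argwhere(g<110);X=cast(P,yx[:,::-1],0.035);d=X[:,:2]-C;R=np.hypot(*d.T)
A=np.degrees(np.arctan2(d[:,1],d[:,0])%(2*np.pi));k=(R>.113)&(R<.15)&(A>165)&(A<235)
for p in zip(yx[k],R[k].round(3),A[k].round(1),g[yx[k][:,0],yx[k][:,1]]):print(p[0][::-1],*p[1:])
E
python3 m.py
python3 -c "
import numpy as np,cv2
im=np.load('top.npz')['im'][125:245,220:340,::-1];cv2.imwrite('pics/c.png',cv2.resize(im,(600,600),interpolation=cv2.INTER_NEAREST))"
```

```text
base [ 0.58314124 -0.04824629] 0.12434711655412581
strip ang deg [ 95.58750592  97.23776372 251.66335454 252.19125264] 597 R [0.0840918  0.09518862 0.10395382]
95 4 0.09472797289772159 0.09747800746860984 0.0961048949422936
110 8 0.09329217110596023 0.09794139204600164 0.09568496287559872
125 12 0.09200788584043608 0.09896463353624646 0.09556114724164143
140 19 0.09001915470994201 0.10046860697261187 0.09539754881613058
155 21 0.08868260728246098 0.10076708805337563 0.0948646422575939
170 25 0.08790591802240486 0.10260369473521702 0.09513195040527236
185 24 0.08731078040140179 0.10236603558504363 0.09572808276833426
200 27 0.0863266763115417 0.10281788449323853 0.09493687700456256
215 29 0.08563405529069962 0.102995784871209 0.09469016519793096
230 30 0.08477312635836787 0.10288789458451791 0.09421230175421663
245 35 0.0830534849464038 0.10432404215281364 0.09434441004704758
[289 225] 0.114 193.0 78
[288 226] 0.116 191.5 77
[289 226] 0.117 192.7 78
[290 226] 0.117 193.9 79
[291 226] 0.118 195.1 83
[287 227] 0.118 190.1 85
[288 227] 0.119 191.3 79
[289 227] 0.119 192.5 81
[290 227] 0.
[... 685 characters left out ...]

[289 231] 0.129 191.5 78
[290 231] 0.13 192.6 78
[291 231] 0.13 193.7 78
[292 231] 0.131 194.7 79
[293 231] 0.131 195.8 87
[287 232] 0.131 189.1 69
[288 232] 0.131 190.2 65
[289 232] 0.131 191.3 78
[290 232] 0.132 192.3 79
[291 232] 0.132 193.4 78
[292 232] 0.133 194.4 79
[293 232] 0.134 195.5 79
[294 232] 0.134 196.5 99
[287 233] 0.133 189.0 77
[288 233] 0.133 190.0 78
[289 233] 0.134 191.1 78
[290 233] 0.134 192.1 78
[291 233] 0.135 193.1 79
[292 233] 0.136 194.2 78
[293 233] 0.136 195.2 78
[294 233] 0.137 196.2 101
[287 234] 0.135 188.8 71
[288 234] 0.136 189.8 69
[289 234] 0.136 190.9 80
[290 234] 0.137 191.9 78
[291 234] 0.137 192.9 76
[292 234] 0.138 193.9 76
[293 234] 0.139 194.9 102
```

View pics/c.png

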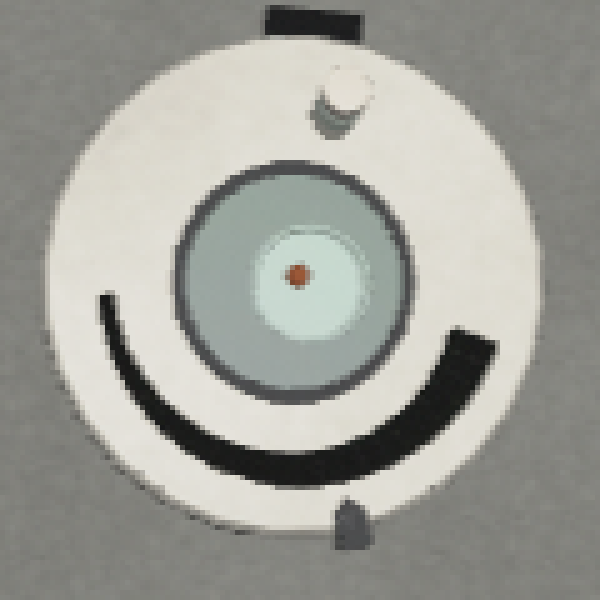

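Strip (radius about 95 mm, 156.6° of arc), base centre and rim all match the given sizes. The pointer is at about 192.7° and p0 at about 102.5°. I'll close the gripper and go above the base for a close look.

Request:
arm_command(deltas=[-1,0,0,0,0.138,-1,0.036,-0.0436,0,0,-1,0.036,-0.0436,0,0,-1,0.036,-0.0436,0,0,-1,0.036,-0.0436,0,0,-1,0.036,-0.0436,0,0,-1,0.036,-0.0436,0,0,-1,0.036,-0.0436,0,0,-1,0.036,-0.0436,0,0,-1,0.036,-0.0436,0,0,-1,0.036,-0.0436,0,0,-1,0.036,-0.0436,0,0], newtons=20)

```text
time: 1.6
position: [0.5013, -0.0287, 0.2411]
tool_rot: [0.994, 0.11, -0.0, 0.0]
ft_force: [-0.6, -0.4, 0.6]
grip_width: 0.0008
grip_force: 0.0
```

```bash
python3 - <<'E'
from h import *
s=status.get_obs();print(s["time"],s["position"],s["tool_rot"],s["ft_force"],s["grip_width"],abs(s["joint_velocities"]).max())
P=imaging.camera_params("wrist");im,d=imaging.camera("wrist")
np.savez("w1.npz",im=im,d=d,K=P["intrinsics"],T=P["camera_from_world"])
cv2.imwrite("pics/w1.png",cv2.resize(im[:,:,::-1],(768,576)))
T=np.array(P["camera_from_world"]);print(-T[:3,:3].T@T[:3,3])
E
```

```text
1.6 [ 0.50133588 -0.02870086  0.24108996] [ 9.93908088e-01  1.10212056e-01 -1.16902165e-04  2.80711042e-05] [-0.5674103  -0.44378326  0.63854674] 0.0007584537664901754 0.933088728021725
[ 0.57171771 -0.0139896   0.38526393]
```

View pics/w1.png

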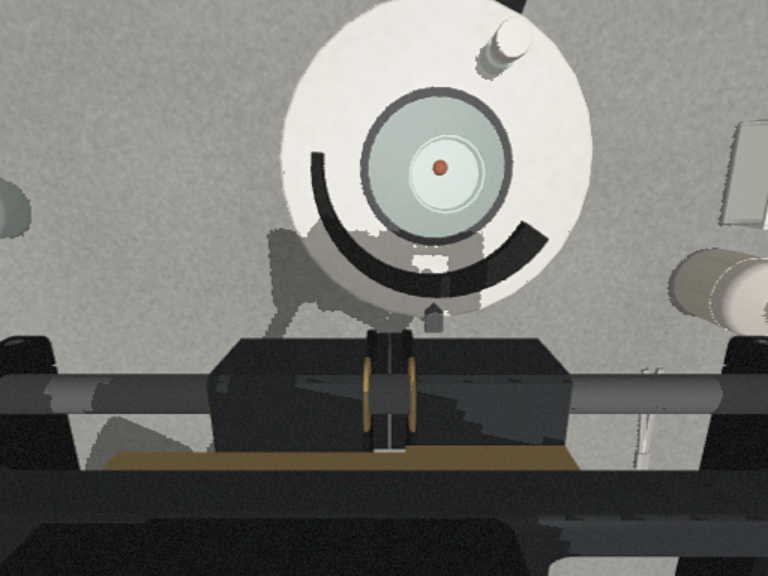

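The wrist view shows the whole strip, with the narrow tip at (318,153), the wide end at (537,232) and the pointer at (433,318). The arm was still settling, so I'll take a still frame and measure on that.

```bash
cat > m2.py <<'E'
from h import *
for _ in range(3): imaging.camera("top")
s=status.get_obs();P=imaging.camera_params("wrist");im,_=imaging.camera("wrist")
print(s["time"],s["position"],abs(s["joint_velocities"]).max(),s["ft_force"])
np.savez("w2.npz",im=im,K=P["intrinsics"],T=P["camera_from_world"])
g=im.max(2).astype(int)
n,L,st,_=cv2.connectedComponentsWithStats((g<48).astype(np.uint8))
ctr=proj(P,[.583,-.048,.042])[0];
best=None
for i in range(1,n):
    if st[i,4]<400: continue
    yx=np.argwhere(L==i);X=cast(P,yx[:,::-1],.042)[:,:2];R=np.hypot(*(X-[.583,-.048]).T)
    if ((R>.075)&(R<.115)).mean()>.95:best=X
C=np.array([.583,-.048])
for _ in range(6):  # midline centre: bin-mean radius = 95 mm
    d=best-C;A=np.degrees(np.arctan2(d[:,1],d[:,0]))%360;R=np.hypot(*d.T)
    b=np.arange(100,250,6);m=np.array([(R[abs(A-t)<3].min()+R[abs(A-t)<3].max())/2 for t in b])
    u=np.c_[np.cos(np.radians(b)),np.sin(np.radians(b)),np.ones(len(b))]
    sol=np.linalg.lstsq(u,m,rcond=None)[0];C=C+sol[:2]
d=best-C;A=np.degrees(np.arctan2(d[:,1],d[:,0]))%360
print("centre",C,"r",sol[2],"ang",np.sort(A)[[0,5,-6,-1]],"resid",(m-u@sol).std())
# pointer
yx=np.argwhere((g<125)&((im.max(2).astype(int)-im.min(2))<25));X=cast(P,yx[:,::-1],.035)[:,:2];d=X-C;R=np.hypot(*d.T);A=np.degrees(np.arctan2(d[:,1],d[:,0]))%360
for r in np.arange(.108,.145,.002):
    q=(abs(R-r)<.001)&(A>180)&(A<205)
    if q.sum():print(round(r,3),q.sum(),A[q].min().round(1),A[q].max().round(1),g[yx[q][:,0],yx[q][:,1]].min())
u,v=proj(P,[C[0]-.12*.975,C[1]-.12*.22,.035])[0].astype(int);print(u,v)
cv2.imwrite("pics/w2.png",cv2.resize(im[v-40:v+30,u-50:u+50,::-1],None,fx=7,fy=7,interpolation=cv2.INTER_NEAREST))
E
python3 m2.py
```

```text
1.8 [ 0.5006343  -0.02941204  0.24084511] 0.04768139713455034 [ 0.12073297 -0.07422134 -0.61713687]
centre [ 0.58105674 -0.04997076] r 0.09352548104038362 ang [ 95.02759689  95.52861723 252.31791391 252.663885  ] resid 0.00013514494194015914
0.108 2 202.8 203.4 87
0.11 2 193.1 193.7 76
0.112 4 192.4 194.4 39
0.114 7 191.1 195.1 44
0.116 20 189.9 196.3 45
0.118 13 189.3 197.0 47
0.12 26 189.4 196.9 39
0.122 14 189.5 199.9 45
0.124 50 180.3 204.8 49
0.126 32 180.0 196.8 78
0.128 35 180.2 196.8 83
0.13 29 180.3 196.8 83
0.132 24 180.0 196.7 84
0.134 38 180.1 196.7 85
0.136 22 180.4 196.7 83
0.138 28 180.0 196.6 35
0.14 15 180.1 185.7 4
0.142 17 180.4 186.4 12
0.144 37 180.5 197.6 13
287 207
```

View pics/w2.png

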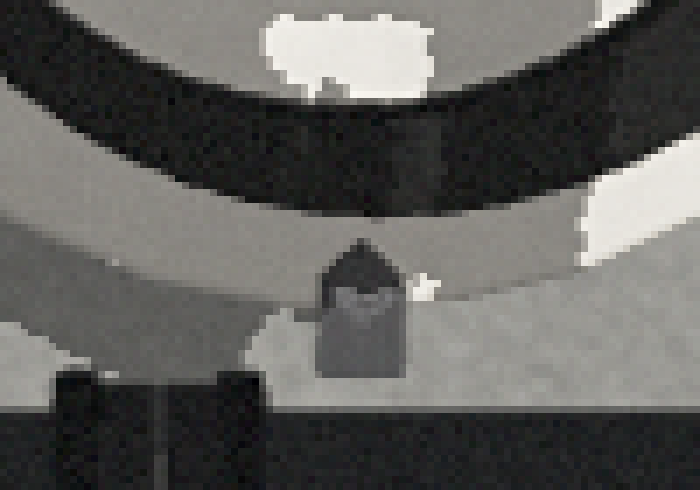

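The crop shows the arrowhead centred at about column 361, with its tip at (361,240), clear of the strip. The strip's inner wall biases the midline inward, so I'll refit using the outer edge only, in both views.

```bash
cat > m3.py <<'E'
from h import *
for n,th in(("w2",48),("top",60)):
    f=np.load(n+".npz");P=dict(intrinsics=f["K"],camera_from_world=f["T"]);im=f["im"];g=im.max(2).astype(np.uint8)
    # subpixel edge: upscale
    s=4;G=cv2.resize(g,None,fx=s,fy=s,interpolation=cv2.INTER_LINEAR)
    C=np.array([.582,-.049]);X0=None
    yx=np.argwhere(G<(80 if n=="w2" else 110));uv=(yx[:,::-1]+.5)/s-.5
    X=cast(P,uv,.042)[:,:2]
    for _ in range(8):
        d=X-C;A=np.degrees(np.arctan2(d[:,1],d[:,0]))%360;R=np.hypot(*d.T);k=(R>.075)&(R<.1095)
        if n=="w2": k&=R<.108
        b=np.arange(102,250,4);m=np.array([R[k&(abs(A-t)<1)].max() for t in b])
        w=.099+.008*(b-95.3)/157
        u=np.c_[np.cos(np.radians(b)),np.sin(np.radians(b))]
        sol=np.linalg.lstsq(np.c_[u,np.ones(len(b))],m-w,rcond=None)[0];C=C+sol[:2]
    q=k&(R>.094)&(R<.096);a=np.sort(A[q]);a=a[(a>85)&(a<262)]
    print(n,"C",C.round(4),"bias",sol[2],"resid",(m-w-np.c_[u,np.ones(len(b))]@sol).std(),"ends",a[[0,-1]])
    Y=cast(P,uv,.035)[:,:2];Gp=G[yx[:,0],yx[:,1]];d=Y-C;R=np.hypot(*d.T);A=np.degrees(np.arctan2(d[:,1],d[:,0]))%360
    for r in(.114,.117,.119,.121,.123):
        q=(abs(R-r)<.0007)&(A>186)&(A<200)&(Gp<(70 if n=="w2" else 110))
        if q.any():print(r,A[q].min(),A[q].max(),(A[q].min()+A[q].max())/2)
    for a in(0,20,40,60,80,90):
        t=np.radians(95.3+7.24+a);
    p0=C+.095*np.array([np.cos(np.radians(102.5)),np.sin(np.radians(102.5))]);print("p0",p0)
E
python3 m3.py
```

```text
w2 C [ 0.5801 -0.0506] bias -0.0009313683011949956 resid 0.00016257481605741605 ends [ 94.29450681 253.0116451 ]
0.114 190.73908139176433 195.15082626373226 192.9449538277483
0.117 189.5553913528531 196.25569364518896 192.905542499021
0.119 189.59467509164296 196.23693911200607 192.9158071018245
0.121 189.6714000124862 190.48027584848225 190.07583793048423
0.123 189.74576252109063 190.511246372475 190.1285044467828
p0 [0.55957325 0.04219523]
top C [ 0.5815 -0.0475] bias -0.0014385256362932067 resid 0.00023274414724134656 ends [ 94.08673532 253.72394158]
0.114 191.94765617758813 194.8352719553074 193.39146406644778
0.117 190.3700347845328 196.07436584083 193.22220031268142
0.119 190.20438988180712 196.68562414613604 193.44500701397158
0.121 190.04380024454858 196.71012639804678 193.3769633212977
0.123 189.88804034247278 196.8191208266287 193.35358058455074
p0 [0.56089479 0.04522203]
```

```bash
python3 - <<'E'
from h import *
f=np.load("w2.npz");P=dict(intrinsics=f["K"],camera_from_world=f["T"])
p=np.array([.50063,-.02941,.24085])
x=np.array([.9757,.219,0])
for z in(.222,.241):
    for o in(0,.0095): print(z,o,proj(P,[*(p[:2]+o*x[:2]),z]))
g=f["im"].max(2);print(g[212:240:3,240:280])
E
```

```text
0.222 0 [[257.56829961 233.41956521]]
0.222 0.0095 [[257.58119826 219.17538323]]
0.241 0 [[257.37333556 247.26481079]]
0.241 0.0095 [[257.38454883 231.57171521]]
[[ 90  97  99  99  98  93  94  93  96  94  95  96  97  96  97  97  96  94
   95  94  96  91  94  95  95  93  96  95  95  92  92  94  95  92 110 162
  160 161 148  85]
 [156 158 161 148  86  90  88  91  95  93  91  93  98  91  95  91  91  98
   97  99  96  91 101  94  93  87  96  92  92  93  94  90 112 167 162 155
  152 155 156 160]
 [156 154 156 153 154 164 169 169 170 151  94  96  91  94  96  91  95  93
   94  99  97 101  99  93  93  91  95  90  92  91  94 116 167 160 164 165
  160 161 159 158]
 [163 163 161 158 114  16  20  17  16  12  35  70  89  89  84  82  80  83
   84  96  91  77  81  83  84  77  82  78  30  20  32  25  19   4  85 167
  157 154 148 149]
 [161 164 167 160  81  17  24  22  28  25  14  24  24  29  30  30  27  29
   37  51  44  30  24  33  33  26  29  33  27  19  22  25  13  27  51 115
  167 160 163 164]
 [ 35  34  34  27  27  23  23  24  22  26  21  30  29  32  28  26  33  25
   36  45  44  34  33  22  27  31  27  28  31  23  24  17  23  15  26  37
   40  34  35  38]
 [ 38  37  33  35  26  23  21  28  27  26  22  28  32  32  20  32  38  34
   30  46  37  29  25  33  28  30  27  35  36  26  23  14  17  30  29  42
   35  37  36  34]
 [ 32  39  34  31  30  21  34  28  26  28  30  38  34  36  23  32  31  32
   34  64  57  21  36  34  31  31  34  33  31  30  18  25  17  24  27  39
   37  32  39  37]
 [ 39  33  34  31  34  25  24  18  21  14  22  34  33  32  33  37  30  36
   35  60  56  26  32  31  33  35  23  31  25  28  26  20  25  20  30  41
   39  30  39  37]
 [ 28  38  40  72  99  94  85  19  28  18  37  30  29  19  32  32  28  30
   39  66  56  27  28  30  28  32  33  35  34  29  29  30  59  98 100  91
   57  39  31  37]]
```

The finger slit in the wrist view is about 2 px off its projection. Correcting for that brings the wrist result onto the top view, giving centre (0.5815, −0.0478), p0 at 102.5° and the pointer at 193.1°. Next: move above p0, then down.

Request:
arm_command(deltas=[-1,0.025,-0.0198,0,0,-1,0.025,-0.0198,0,0,-1,0.0251,-0.0198,0,0,-1,0,0,0.04,0,-1,0,0,0.04,0,-1,0,0,0.04,0,-1,0,0,0.03,0,-1,0,0,0.015,0,-1,0,0,0,0,-1,0,0,0,0])

```text
time: 3.1
position: [0.562, 0.0433, 0.0773]
tool_rot: [0.994, 0.11, 0.001, 0.0]
ft_force: [0.8, -0.3, 0.9]
grip_width: 0.0002
grip_force: 0.0
```

```bash
python3 - <<'E'
from h import *
s=status.get_obs();print(s["time"],s["position"],s["tool_rot"],s["ft_force"])
P=imaging.camera_params("wrist");im,_=imaging.camera("wrist")
np.savez("w3.npz",im=im,K=P["intrinsics"],T=P["camera_from_world"])
cv2.imwrite("pics/w3.png",cv2.resize(im[:,:,::-1],(768,576)))
C=np.array([.5815,-.0478]);a=np.radians(102.5);print(proj(P,[*s["position"][:2],.052])*1.5,"p0",proj(P,[*(C+.095*np.array([np.cos(a),np.sin(a)])),.042])*1.5)
E
```

```text
3.1 [0.56200689 0.04331915 0.07733315] [9.93951822e-01 1.09811522e-01 1.06448175e-03 2.68725941e-04] [ 0.82027009 -0.25671234  0.94639253]
[[386.4171786  344.17020633]] p0 [[382.51855886 336.96373872]]
```

View pics/w3.png

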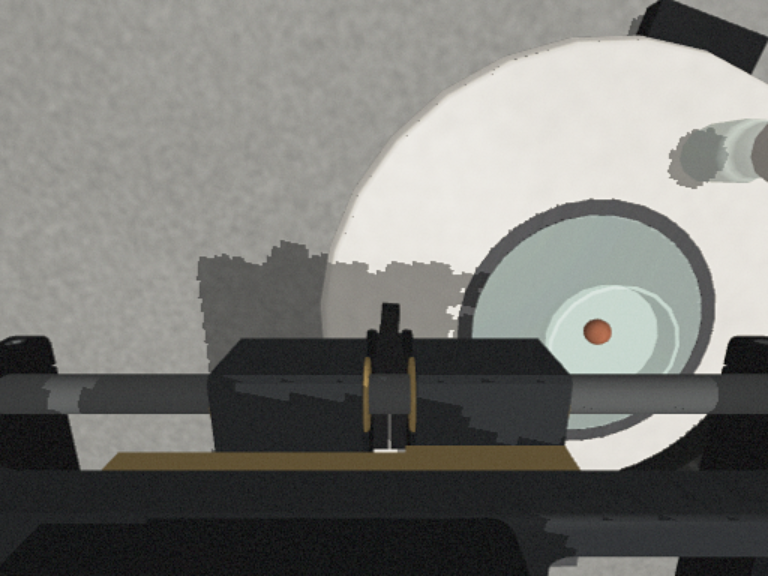

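The strip's narrow end shows just beyond the closed fingers at (390,305), in line with the finger slit (389). I'll check the remaining offset numerically on a still frame.

```bash
python3 - <<'E'
from h import *
s=status.get_obs();print(s["time"],s["position"],s["ft_force"],abs(s["joint_velocities"]).max())
P=imaging.camera_params("wrist");im,_=imaging.camera("wrist");print(status.get_obs()["position"])
K=P["intrinsics"];T=np.array(P["camera_from_world"]);print(K[0][0],T[2,:3],-T[:3,:3].T@T[:3,3])
g=im.max(2).astype(int)
for v in range(196,228,2):
    r=np.where(g[v,240:280]<70)[0]+240
    print(v,r.min() if len(r) else None,r.max() if len(r) else None)
C=np.array([.5815,-.0478])
for a in(95.3,102.5):
    t=np.radians(a);print(a,proj(P,[*(C+.095*np.array([np.cos(t),np.sin(t)])),.042]))
p=s["position"];x=np.array([.9757,.219,0]);print("tip front edge pred",proj(P,p+.0095*x-[0,0,.019]),proj(P,p-[0,0,.019]))
E
```

```text
3.15 [0.56212188 0.04351448 0.07756752] [0.59116356 0.77891143 1.09904795] 0.0067482355379216005
[0.56207344 0.04366966 0.07757877]
281.96213840107305 [0.25882532 0.05881769 0.9641317 ] [0.6320962  0.05820956 0.22193662]
196 None None
198 None None
200 None None
202 255 263
204 255 265
206 255 265
208 255 266
210 255 266
212 254 265
214 254 265
216 254 265
218 254 265
220 245 273
222 245 274
224 245 274
226 240 279
95.3 [[256.31224234 208.20772067]]
102.5 [[255.23808822 224.74901824]]
tip front edge pred [[257.50158977 219.17490969]] [[257.54372442 233.42788651]]
```

The dark end includes the end wall, about 4.6 mm of parallax, so the position agrees. Correcting by wrist against finger slit gives centre (0.5807, −0.0494) and p0 (0.560, 0.043). Now a small shift back and down to just above contact.

Request:
arm_command(deltas=[-1,-0.002,0,0.004,0,-1,0,0,0.004,0,-1,0,0,0.004,0,-1,0,0,0.002,0,-1,0,0,0,0,-1,0,0,0,0])

```text
time: 3.95
position: [0.5593, 0.0435, 0.0622]
tool_rot: [0.994, 0.11, 0.0, 0.0]
ft_force: [-0.1, -0.0, -0.0]
grip_width: 0.0006
grip_force: 0.0
```

```bash
python3 - <<'E'
from h import *
for _ in range(5):
    s=status.get_obs();print(s["time"],s["position"].round(4),s["ft_force"].round(2),s["moment"].round(3));imaging.camera("top")
E
```

```text
3.95 [0.5593 0.0435 0.0622] [-0.1  -0.04 -0.01] [ 0.07   0.016 -0.003]
4.0 [0.5592 0.0435 0.0623] [ 0.04  0.97 -0.78] [-0.01   0.01   0.004]
4.05 [0.5593 0.0435 0.0623] [ 0.16  0.12 -0.18] [-0.055  0.011 -0.005]
4.1 [0.5592 0.0435 0.0623] [ 0.32  0.37 -0.1 ] [ 0.02  -0.002 -0.024]
4.15 [0.5592 0.0435 0.0624] [-1.33 -0.45  0.47] [-0.031  0.027 -0.012]
```

Request:
arm_command(deltas=[-1,0.0007,0,0.0015,0,-1,0,0,0.0015,0,-1,0,0,0.0015,0,-1,0,0,0,0,-1,0,0,0,0])

```text
time: 4.82
position: [0.5599, 0.0436, 0.0579]
tool_rot: [0.994, 0.11, 0.0, 0.0]
ft_force: [0.1, -0.7, 2.6]
grip_width: 0.0006
grip_force: 1.3
```

```bash
python3 - <<'E'
from h import *
F=[]
for i in range(8):
    s=status.get_obs();F.append(s["ft_force"]);imaging.camera("top")
print(s["time"],s["position"].round(4),np.mean(F,0),np.std(F,0),s["tool_rot"])
E
```

```text
5.175 [0.5599 0.0436 0.0578] [-0.43286312 -0.14268125  2.73768146] [0.62288186 0.38283541 0.39618731] [9.93914140e-01 1.10157521e-01 5.61115875e-05 8.54170035e-06]
```

Pressed at p0: 2.7 N and about 3.2 mm down, which fits the spring. Now I'll work out the arc steps in tool axes.

```bash
cat > arc.py <<'E'
from h import *
import sys
C=np.array([.5807,-.0494])
F=[]
for i in range(4): s=status.get_obs();F.append(s["ft_force"]);imaging.camera("top")
p=s["position"];q=s["tool_rot"];ax=2*np.arctan2(q[1],q[0])
d=p[:2]-C;a=np.degrees(np.arctan2(d[1],d[0]))%360
print(s["time"],p.round(4),"R",np.hypot(*d).round(4),"ang",a.round(2),"F",np.mean(F,0).round(2),"ax",np.degrees(ax))
X=np.array([np.cos(ax),np.sin(ax)]);Y=np.array([np.sin(ax),-np.cos(ax)])
cur=p[:2]
for t in map(float,sys.argv[1:]):
    n=C+.095*np.array([np.cos(np.radians(t)),np.sin(np.radians(t))]);e=n-cur;cur=n
    print(t,(e@X).round(4),(e@Y).round(4))
E
python3 arc.py 106.5 110.5 114.5 118.5 122.5 126.5 130.5 134.5
```

```text
5.375 [0.5599 0.0436 0.0578] R 0.0953 ang 102.62 F [-0.35 -0.23  2.3 ] ax 12.6516327086767
106.5 -0.0064 0.0005
110.5 -0.0066 0.0007
114.5 -0.0065 0.0011
118.5 -0.0064 0.0016
122.5 -0.0063 0.002
126.5 -0.0062 0.0025
130.5 -0.006 0.0029
134.5 -0.0058 0.0033
```

Request:
arm_command(deltas=[-1,-0.0064,0.0005,0,0,-1,-0.0066,0.0007,0,0,-1,-0.0065,0.0011,0,0,-1,-0.0064,0.0016,0,0,-1,-0.0063,0.002,0,0,-1,-0.0062,0.0025,0,0,-1,-0.006,0.0029,0,0,-1,-0.0058,0.0033,0,0])

```text
time: 6.42
position: [0.5136, 0.0182, 0.0577]
tool_rot: [0.994, 0.11, -0.0, -0.0]
ft_force: [2.0, 1.2, 1.9]
grip_width: 0.0001
grip_force: 1.4
```

```bash
python3 arc.py 138.5 142.5 146.5 150.5 154.5 158.5 162.5 166.5
```

```text
6.575 [0.5129 0.0178 0.0576] R 0.0955 ang 135.22 F [ 0.15 -0.47  2.27] ax 12.665214660459661
138.5 -0.0042 0.0034
142.5 -0.0052 0.0041
146.5 -0.0049 0.0044
150.5 -0.0046 0.0048
154.5 -0.0043 0.0051
158.5 -0.0039 0.0054
162.5 -0.0035 0.0056
166.5 -0.0031 0.0058
```

Request:
arm_command(deltas=[-1,-0.0042,0.0034,0,0,-1,-0.0052,0.0041,0,0,-1,-0.0049,0.0044,0,0,-1,-0.0046,0.0048,0,0,-1,-0.0043,0.0051,0,0,-1,-0.0039,0.0054,0,0,-1,-0.0035,0.0056,0,0,-1,-0.0031,0.0058,0,0])

```text
time: 7.62
position: [0.4892, -0.027, 0.0577]
tool_rot: [0.994, 0.11, -0.0, -0.0]
ft_force: [0.7, 2.1, 3.5]
grip_width: 0.0005
grip_force: 1.4
```

```bash
python3 arc.py 170.5 174.5 178.5 182 185 187.5
python3 - <<'E'
from h import *
im,_=imaging.camera("top");cv2.imwrite("pics/t4.png",cv2.resize(im[110:270,180:380,::-1],(750,600)))
a=np.load("top.npz")["im"]
w=lambda m:cv2.phaseCorrelate(a[120:200,225:335].astype(np.float32).mean(2),m[120:200,225:335].astype(np.float32).mean(2))
print(w(im))
P=imaging.camera_params("wrist");im,_=imaging.camera("wrist");np.savez("w4.npz",im=im,K=P["intrinsics"],T=P["camera_from_world"]);cv2.imwrite("pics/w4.png",cv2.resize(im[:,:,::-1],(768,576)))
for t in(193.):
    pass
E
```

```text
7.775 [ 0.4892 -0.0274  0.0577] R 0.0941 ang 166.5 F [-0.36 -0.15  2.98] ax 12.661662236342156
170.5 -0.0035 0.0056
174.5 -0.0023 0.0062
178.5 -0.0018 0.0064
182.0 -0.0012 0.0057
185.0 -0.0008 0.0049
187.5 -0.0005 0.0041
((-0.061053119084498064, 0.11385601917608312), 0.7754047549764316)Traceback (most recent call last):
  File "<stdin>", line 7, in <module>
TypeError: 'float' object is not iterable
```

View pics/w4.png

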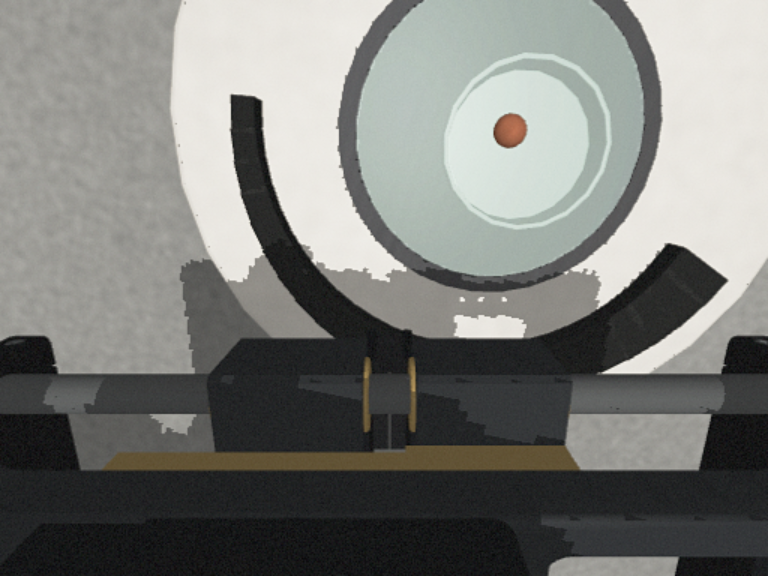

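The base has not moved (0.1 px) and the strip runs under the fingers. The wide end's outer corner is at (727,280). I'll use it as a close-range check of the arc frame before the last stretch.

```bash
python3 - <<'E'
from h import *
f=np.load("w4.npz");P=dict(intrinsics=f["K"],camera_from_world=f["T"]);C=np.array([.5807,-.0494])
z=.0387
for nm,uv,R,A in(("wide outer",(726.5,280),.107,252.2),("wide inner",(667,245.5),.083,252.2)):
    m=C+R*np.array([np.cos(np.radians(A)),np.sin(np.radians(A))])
    x=cast(P,[uv[0]/1.5-1.9,uv[1]/1.5-.3],z)[0,:2];print(nm,x.round(4),"model",m.round(4),"diff",(x-m).round(4))
# outer edge of narrow arm: leftmost dark px at rows
g=f["im"].max(2)
for v in(85,95,105,115,125,135,145,155):
    r=np.where(g[v,140:230]<90)[0]+140
    r=r[r<(r[0]+20)]
    x=cast(P,[r[0]-.5-1.9,v-.3],z)[0,:2];d=x-C;a=np.degrees(np.arctan2(d[1],d[0]))
    print(v,r[0],"R",np.hypot(*d).round(4),"a",a.round(1),"exp",round(.099+.008*(a-95.3)/157,4))
E
```

```text
wide outer [ 0.5483 -0.1516] model [ 0.548  -0.1513] diff [ 0.0003 -0.0003]
wide inner [ 0.5561 -0.123 ] model [ 0.5553 -0.1284] diff [0.0008 0.0054]
85 154 R 0.0991 a 100.9 exp 0.0993
95 155 R 0.0991 a 103.9 exp 0.0994
105 156 R 0.0993 a 106.9 exp 0.0996
115 158 R 0.0993 a 110.0 exp 0.0997
125 160 R 0.0996 a 113.1 exp 0.0999
135 163 R 0.0996 a 116.4 exp 0.1001
145 166 R 0.0999 a 119.7 exp 0.1002
155 170 R 0.1001 a 123.1 exp 0.1004
```

The frame is good to about 0.3 mm. Final stretch to 193.0°, slowing down.

Request:
arm_command(deltas=[-1,-0.0035,0.0056,0,0,-1,-0.0023,0.0062,0,0,-1,-0.0018,0.0064,0,0,-1,-0.0012,0.0057,0,0,-1,-0.0008,0.0049,0,0,-1,-0.0005,0.0041,0,0,-1,0,0,0,0])

```text
time: 8.8
position: [0.487, -0.0616, 0.0577]
tool_rot: [0.994, 0.11, -0.0, 0.0]
ft_force: [-0.7, -1.6, 2.2]
grip_width: 0.0003
grip_force: 1.3
```

```bash
python3 arc.py 189.5 191 192 193
```

```text
8.95 [ 0.4871 -0.0614  0.0578] R 0.0944 ang 187.33 F [-1.29 -1.89  2.46] ax 12.67945220800625
189.5 -0.0009 0.0035
191.0 -0.0001 0.0025
192.0 -0.0 0.0017
193.0 -0.0 0.0017
```

Request:
arm_command(deltas=[-1,-0.0009,0.0035,0,0,-1,0,0.0025,0,0,-1,0,0.0017,0,0,-1,0,0.0017,0,0,-1,0,0,0,0,-1,0,0,0,0,-1,0,0,0,0])

```text
time: 9.88
position: [0.4881, -0.0704, 0.0578]
tool_rot: [0.994, 0.11, -0.0, 0.0]
ft_force: [-0.3, 0.5, 3.0]
grip_width: 0.0007
grip_force: 1.3
```

```bash
python3 arc.py 193; python3 - <<'E'
from h import *
im,_=imaging.camera("top");a=np.load("top.npz")["im"]
f=lambda m:m[120:195,225:335].astype(np.float32).mean(2)
print(cv2.phaseCorrelate(f(a),f(im)))
P=imaging.camera_params("wrist");im,_=imaging.camera("wrist");cv2.imwrite("pics/w5.png",cv2.resize(im[:,:,::-1],(768,576)))
C=np.array([.5807,-.0494]);z=.0387
for nm,R,A in(("wide outer",.107,252.2),("narrow outer",.0994,103.9)):
    print(nm,(proj(P,[C[0]+R*np.cos(np.radians(A)),C[1]+R*np.sin(np.radians(A)),z])[0]+[1.9,.3])*1.5)
E
```

```text
10.025 [ 0.4881 -0.0704  0.0577] R 0.095 ang 192.77 F [-0.83  0.45  2.66] ax 12.662811903268361
193.0 -0.0 0.0004
((0.08560372786879356, 0.4894203217815658), 0.8361997015211318)
wide outer [623.99612749 254.10250554]
narrow outer [110.9156468  111.30987617]
```

View pics/w5.png

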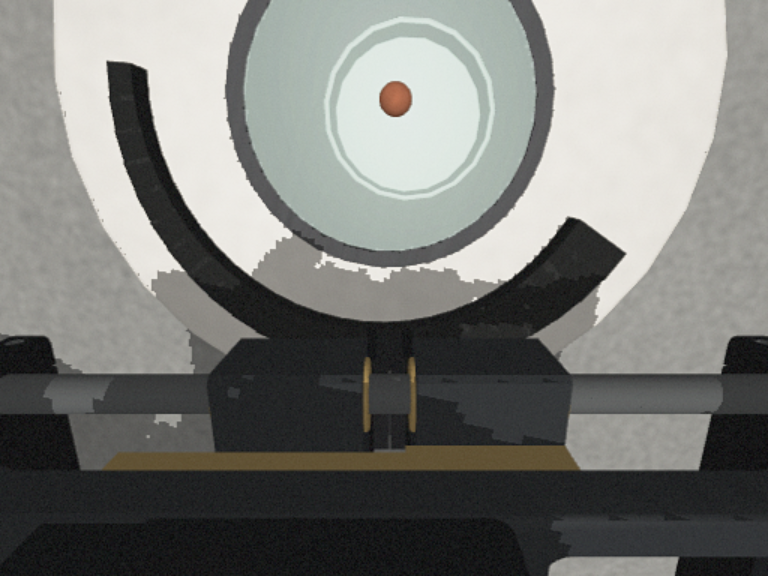

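The wide corner is at (625,254) against a predicted (624,254), so the base has not moved. The fingers hold 2.7 N at 192.8°, within 0.4 mm of the pointer. Handing in.

```bash
python3 -c "
from rig import order
print(order.hand_in())"
```

```text
the job is handed in; nothing more can be done
None
```

I ran the closed fingertips from the narrow end of the strip round to the pointer and handed the job in with them still there, pressing at about 2.7 N (roughly 3 mm down). They stopped about 0.4 mm short of the measured pointer position, the base did not measurably move, and the job took about 10 s. The pointer was hidden under the gripper at the end, so I could not check it directly.

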